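Pin the hinged roller jig shut and hold it

ROBOT

A 7-joint arm with a two-finger parallel gripper is mounted at the origin on a cart in front of the work surface, level with it; the furniture and walls round the work are solid. World frame = base frame: x ahead of the robot, y to its left, z up, the work surface at z = 0. Lengths are in mm, angles in rad, forces in N, time in s.
With the tool pointing down it reaches from about 400 to 850 mm from the base axis. Payload 10.4 kg.
Tool frame: the origin (TCP) lies midway between the tips of the shut fingers; the grasp point (between the pads) lies 19 mm behind it; z points along the fingers, y is the line along which they close (so a half turn about z gives the same grasp; the last joint's range is limited). The gripper opens to 85 mm and grips with 20 to 120 N. Pads are 22 mm wide; open, the fingers measure 114 mm over their backs; the gripper's body (76 mm by 85 mm) begins 54 mm behind the grasp point. The pads swing forward as they close: fully open they stand 13 mm farther back than shut.
Start: joints at [-1.194, 0.332, -0.065, 1.46, 0.022, 1.35, -0.088], TCP at [243.261, 575.739, 231.338] pointing down, gripper open.
Joint ranges: [-2.6, 2.6], [-0.5, 2.12], [-1.47, 1.34], [0.16, 2.42], [-1.27, 4.41], [0.06, 2.06], [-2.6, 2.6]. Speed limits (rad/s): [2.22, 2.22, 2.79, 2.79, 3.14, 3.14, 3.14].

INTERFACE

Orientations are given as a unit quaternion [w, x, y, z].
In Python, from cell import get_state, capture, camera_info, sign_off gives the robot as it stands. The module is installed in compiled form; this text tells all that it offers.
- The arm moves only by the tool carry_out, never from a script. Its argument "moves" is a list of rows, each an object with "offset": the shift along the tool's x, y, z each as a share of 4 cm, from -1 to 1, a list of three; "dr": the turn, a rotation vector about the tool's x, y, z each as a share of 2 rad, from -1 to 1, a list of three; "grip": the opening, from 0 (shut) to 1 (fully open). In form: [{"offset": [dx, dy, dz], "dr": [rx, ry, rz], "grip": grip}, ...]. A call has 1 to 20 rows; each row shifts and turns the commanded pose from where the row before left it, along the tool's axes as they then stand; what a row does not reach is not made up. A row lasts 1/10 s, in which the tool goes at most 50 mm and 8.59 degrees, less where a joint would pass 70% of its speed; a pose out of reach is approached as far as the arm can. A call with a number of a shift or a turn outside -1 to 1 is refused whole. A call with a gripper value outside its range is refused whole. The fingers move at their own pace and stop on an object; "squeeze" is the grip in N (left out, the last holds). Time passes only in rows, so rows that do not move let the fingers close. It gives the time, the measured TCP pose, the force, the opening and the grip force at its end, in the units of the state.
- get_state(): the state, without advancing time (a new reading comes with each control period).
- capture(name): name is "scene" or "top" or "wrist"; returns the picture (384x512x3 uint8, blue, green, red); there is no depth.
- camera_info(name): a dict with "fx", "fy", "cx", "cy" (pixels), "world_to_cam" (4x4, takes a point from world to camera coordinates). Camera axes: x right, y down, z forward; pixel columns grow to the right and rows downward; lengths in mm; the calibration is good to about 2 mm. A picture is of the moment at which its call begins: read the wrist's pose just before it. camera_info takes no time and is no camera call; for the wrist camera it gives the pose at the moment of the call.
- sign_off(): hands the job in; it is judged then, once.
The state is a dict: "t": time; "qpos": joint angles; "qd": joint speeds; "effort": joint torques, N m; "eef_pos": TCP position; "eef_rot": TCP orientation; "force": force on the tool from outside, world axes, zero at the start; "torque": the same for the moment, N m; "width": finger opening in mm; "finger_force": force on a finger pad.
Only numpy, scipy, OpenCV 4.12 (cv2) and the standard library are available. Lean on these libraries where they do the work, as an engineer would, in place of code of your own. Each camera call takes 0.05 s, during which the arm holds its last target. There are 200 camera calls.

TASK

Close the hinged jig over the black roller that lies in its groove: first lift the gear off the jig's lower half and set it down flat on the bench, then swing the open upper half over and down, and push the locking pin from its block down through the holes of both halves until its collar presses the upper half fully shut. A spring lifts the upper half, so finish while still holding the pin and pressing it down; do not let go. Leave the roller in its groove and the bottle, the tape and the small gear where they are.

Things in the scene. Friction and masses are not known exactly. Their poses are not given: they have to be found in the camera images.
- jig: Lower half of a bare aluminium hinged jig, fixed to the bench, 162 x 130 x 30 mm. Origin: centre of its underside; z up; +x towards the hinge, y along the hinge. Its flat land (top z = 30 mm) runs from x = -80 to +18 mm; the groove for the roller (roller top z = 32.5) lies along y at x = +29. A spring plunger 10 mm across at x = -58, y = +45 stands up to z = 40 mm.
- jig_hole (a point): Mouth of the pin hole in the lower half's top face, at x = -52, y = 0, z = 30 mm in the jig's frame: 12.5 mm wide, 2 mm chamfer, vertical, right through to the bench. The upper half's hole, also 12.5 mm, stands exactly over it when shut, and within 0.5 mm when the upper half rests on the plunger.
- leaf (a joint): Hinge angle of the upper half, rad: 0 shut, 1.57 upright; starts at 1.75 to 1.95, leaning back from the robot (stop 2.0). Stiff hinge: stays where it starts, falls shut by itself once pushed below about 1.0, and rests on the spring plunger at about 0.05. Some 6 N down at the pin hole then press it fully shut.
- leaf_hinge (a point): Middle of the hinge axis, at x = +72, z = 39.5 mm in the jig's frame; the axis runs along the jig's y.
- leaf_edge (a point): Tip of the thumb tab (40 mm wide, 8 mm thick) on the free edge of the upper half, 160 mm from the hinge axis. The upper half is an aluminium plate 138 x 122 x 12 mm, from 8 to 146 mm from the axis, which lies in its middle plane; when shut its top is 45.5 mm above the bench.
- gear_mid (a point): Centre (half-way up) of a white plastic toothed gear, 36 mm across, 12 mm high, lying flat on the lower half's land, in the way. Set flat on the bench its centre is 6 mm above the bench.
- pin_grip (a point): Middle of the locking pin's grip (black cylinder, 18 mm across, 42 mm tall), 21 mm above the steel collar; z up along the pin, which starts upright. Collar 26 mm across, 5 mm thick; below it a steel shaft 10 mm across, 36 mm long, tapered tip, 62 mm below this point. Pin home and jig shut: this point is 71.5 mm above the bench. 80 g.
- pin_block: Black block 50 x 50 x 40 mm fixed to the bench, with a 12.5 mm hole through it in which the pin stands, its collar on the block's top. Origin: centre of its underside.
- roller: Black rubber roller with steel axle ends, 18 mm across, 140 mm long with axle, lying loose in the jig's groove along the jig's y. Origin: its underside at mid length.
- bottle: White squeeze bottle with red nozzle, 43 mm wide, 126 mm tall, standing on the bench to the right of the jig. Origin: centre of its underside. To be left alone.
- tape: Roll of black tape lying flat, 58 mm across, 19 mm high, behind the jig. Origin: centre of its underside. To be left alone.
- small_gear: Small beige gear, 24 mm across, 13 mm high, on the bench behind the jig, to its left. Origin: centre of its underside. To be left alone.
Things that resemble listed ones, but are neither listed nor needed, are in the scene too. What is shaped like the part that bears pin_grip but pink or turquoise is not meant. Of the things that look like the part that bears gear_mid, the larger one is meant.

How it is judged:
By the outcome, as a careful person would: the job done as asked, in the order asked, and still so for the second after the job is handed in, while the arm keeps its last pose, push and grip.
It also fails if it takes over 72 s, if anything falls off the work surface, if the arm or the gripper's body presses on something with over 40 N, if the wrist force passes 120 N, or if a joint passes its speed limit or range.

## Working session

There is one attempt and no reset: what is moved stays moved. The work goes in short steps, Python scripts to look and compute and a tool call to move; the robot and the scene stay as the last step left them, time stands still between calls to the robot, and variables do not carry over. Pictures are saved under pics/ and viewed, at most 10 in all, crops included, and the job is handed in when it is done.

Besides the shell and the picture viewer there is one more tool, called after "Request:" as name(argument=value, ...) on one line, values as JSON. carry_out: Moves the arm, as the interface text tells. Shift numbers are shares of 4 cm and turn numbers shares of 2 rad, none past 1 either way. Its arguments: {"type":"object","properties":{"moves":{"type":"array"},"squeeze":{"type":"number"}},"required":["moves"]}

```bash
mkdir -p pics; python3 - <<'E'
from cell import *
import cv2,json,numpy as np
s=get_state();print({k:np.round(v,3).tolist() for k,v in s.items()})
for n in("scene","top"):
    im=capture(n);cv2.imwrite(f"pics/{n}0.png",im)
    c=camera_info(n);print(n,c["fx"],c["fy"],c["cx"],c["cy"],np.round(c["world_to_cam"],4).tolist())
a=cv2.imread("pics/scene0.png");b=cv2.imread("pics/top0.png")
E
```

```text
{'t': 0.0, 'qpos': [-1.194, 0.333, -0.065, 1.461, 0.022, 1.35, -0.088], 'qd': [0.0, 0.001, -0.001, 0.001, 0.001, -0.001, 0.001], 'effort': [-0.002, -62.545, 0.047, -39.16, 0.016, 0.01, 0.0], 'eef_pos': [243.147, 575.338, 230.497], 'eef_rot': [-0.0, 0.199, 0.98, -0.001], 'force': [-0.896, 0.178, -0.311], 'torque': [0.005, 0.05, -0.025], 'finger_force': 0.0, 'width': 85.447}
scene 431.1697126547508 431.1697126547508 262.06277651802105 193.49314624064547 [[0.827, 0.5621, 0.013, -570.1859], [0.4221, -0.6055, -0.6747, -157.979], [-0.3714, 0.5634, -0.738, 1088.6367], [0.0, 0.0, 0.0, 1.0]]
top 439.56469100388506 439.56469100388506 248.95444163355467 194.6908623746197 [[-0.0167, -0.9996, 0.0242, 72.7714], [-0.9946, 0.0141, -0.1028, 622.0909], [0.1024, -0.0258, -0.9944, 1040.9819], [0.0, 0.0, 0.0, 1.0]]
```

View pics/scene0.png

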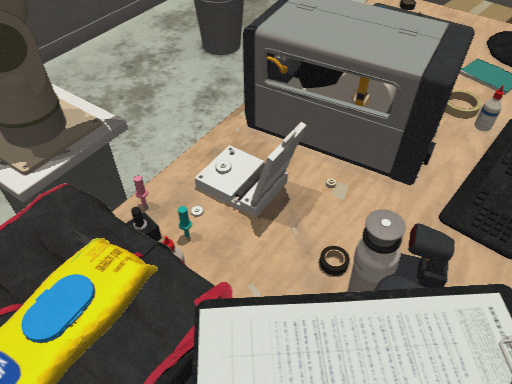

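View pics/top0.png

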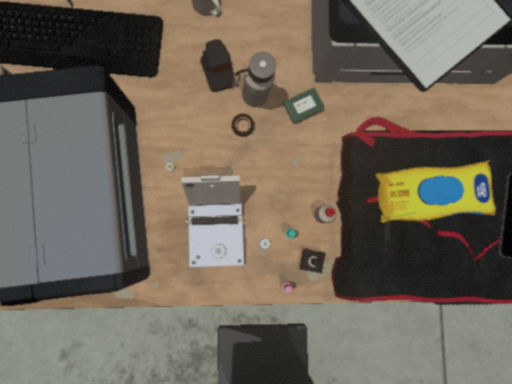

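Candidates for the pin: black-gripped in the black block (scene ~140,218; top ~313,261), pink (scene 140,185; top 288,286), turquoise (scene 184,218; top 291,233). I choose the black one. Candidates for the gear: on the jig's land (scene 224,167; top 219,251), on the bench (scene 197,211; top 265,244), and the small beige one (scene 331,183; top 170,167). I choose the larger one on the jig. Next, close crops to check these.

```bash
python3 - <<'E'
import cv2,numpy as np
def crop(im,x0,y0,x1,y1,k):
    c=cv2.resize(im[y0:y1,x0:x1],None,fx=k,fy=k,interpolation=cv2.INTER_CUBIC)
    for x in range((x0+9)//10*10,x1,10):
        cv2.line(c,(int((x-x0+.5)*k),0),(int((x-x0+.5)*k),6 if x%50 else 14),(0,0,255),1)
        if x%20==0: cv2.putText(c,str(x),(int((x-x0+.5)*k)-8,18),0,.35,(0,0,255),1)
    for y in range((y0+9)//10*10,y1,10):
        cv2.line(c,(0,int((y-y0+.5)*k)),(6,int((y-y0+.5)*k)),(0,0,255),1)
        if y%20==0: cv2.putText(c,str(y),(8,int((y-y0+.5)*k)+4),0,.35,(0,0,255),1)
    return c
def hs(a,b):
    h=max(a.shape[0],b.shape[0]);o=np.zeros((h,a.shape[1]+b.shape[1],3),np.uint8)
    o[:a.shape[0],:a.shape[1]]=a;o[:b.shape[0],a.shape[1]:]=b;return o
s=cv2.imread("pics/scene0.png");t=cv2.imread("pics/top0.png")
cv2.imwrite("pics/c_top.png",hs(crop(t,180,170,250,275,5),crop(t,255,225,340,300,5)))
cv2.imwrite("pics/c_scene.png",hs(crop(s,190,120,310,215,4),crop(s,125,170,205,250,4)))
E
```

```text
(no output)
```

View pics/c_top.png

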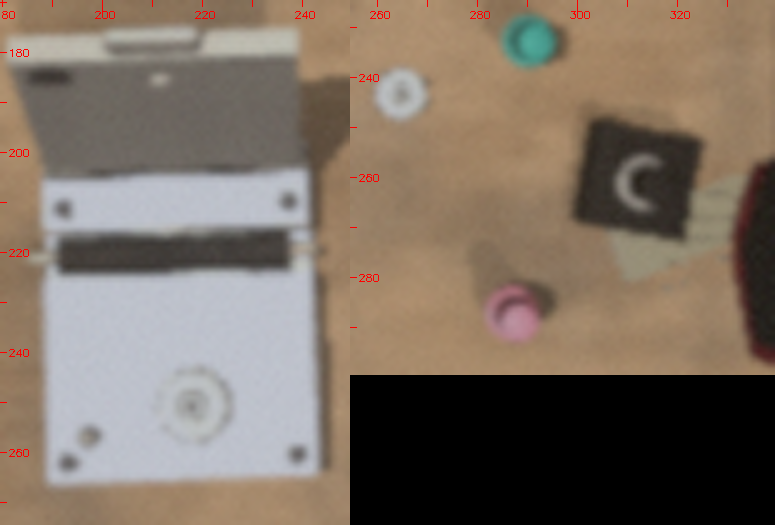

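View pics/c_scene.png

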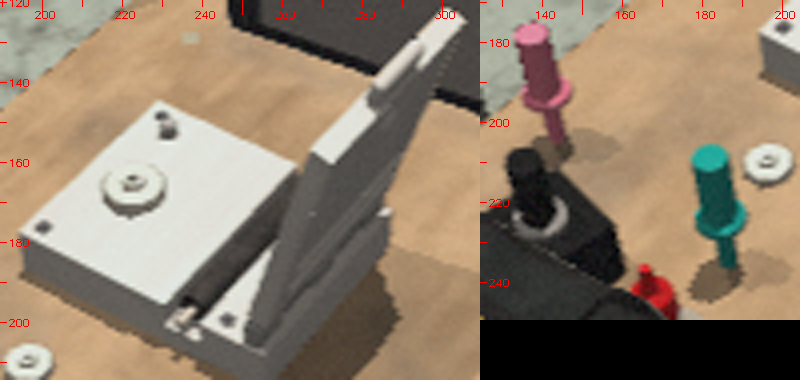

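The crops confirm the choices. The larger gear lies on the land over the pin hole (top 218.1,250.5; scene 222.8,165). The black pin stands in the black block (collar: top 312.7,261; scene 139.5,223). Triangulating now.

```bash
cat > h.py <<'E'
import numpy as np,cv2
from cell import *
from scipy.spatial.transform import Rotation as R
def ray(c,p):
    W=np.array(c["world_to_cam"]);Rm=W[:3,:3];o=-Rm.T@W[:3,3]
    d=Rm.T@np.array([(p[0]-c["cx"])/c["fx"],(p[1]-c["cy"])/c["fy"],1]);return o,d/np.linalg.norm(d)
def onz(c,p,z):
    o,d=ray(c,p);return o+d*(z-o[2])/d[2]
def tri(*cp):
    A=np.zeros((3,3));b=np.zeros(3);rs=[ray(c,p) for c,p in cp]
    for o,d in rs:
        P=np.eye(3)-np.outer(d,d);A+=P;b+=P@o
    x=np.linalg.solve(A,b);return x,max(np.linalg.norm(np.cross(x-o,d)) for o,d in rs)
def proj(c,X):
    v=np.array(c["world_to_cam"])@np.r_[X,1];return np.array([c["fx"]*v[0]/v[2]+c["cx"],c["fy"]*v[1]/v[2]+c["cy"]])
E
python3 - <<'E'
from h import *
np.set_printoptions(precision=1,suppress=True)
T=camera_info("top");S=camera_info("scene")
for n,t,s in [("gear top",(218.1,250.5),(222.75,165)),("collar",(312.7,261.1),(139.5,223)),("FL",(188.9,266.9),(229.5,144.5)),("FR",(243.1,264.1),(194.5,177.75)),("plunger",(197.4,256.5),(231,150))]:
    print(n,*tri((T,t),(S,s)))
for n,t,z in [("gear",(218.1,250.5),42),("collar",(312.7,261.1),45),("FL",(188.9,266.9),30),("FR",(243.1,264.1),30),("BL",(187.9,205.5),30),("BR",(241.1,203.5),30),("red",(326,212),40),("smallG",(264.5,243),10),("turq",(291,232.5),60),("pink",(288,286),60)]:
    print(n,onz(T,t,z))
for n,s,z in [("gear",(222.75,165),42),("collar",(139.5,223),45),("griptop",(134.75,207.75),87),("FL",(229.5,144.5),30),("FR",(194.5,177.75),30)]:
    print("S",n,onz(S,s,z))
# block corners in top
for p in [(302.5,247.5),(324.5,252),(321,272),(299,268)]: print("blk",onz(T,p,40))
E
```

```text
gear top [489.4 139.   40.9] 0.24829774420013226
collar [460.5 -85.7  46.2] 0.491418081249712
FL [452.3 210.2  31.2] 0.8513290339178679
FR [456.   80.   30.3] 0.09750158694124159
plunger [475.9 187.8  42.6] 0.5713352895734548
gear [489.6 139.1  42. ]
collar [460.8 -85.5  45. ]
FL [451.6 209.8  30. ]
FR [455.9  80.   30. ]
BL [599.  211.8  30. ]
BR [602.   82.6  30. ]
red [ 577.5 -122.4   40. ]
smallG [505.2  26.3  10. ]
turq [529.2 -33.8  60. ]
pink [405.2 -23.5  60. ]
S gear [490.  137.9  42. ]
S collar [459.3 -85.5  45. ]
S griptop [456.6 -83.7  87. ]
S FL [452.1 211.8  30. ]
S FR [455.9  80.3  30. ]
blk [493.2 -62.8  40. ]
blk [ 481.6 -115.4   40. ]
blk [ 434.4 -105.4   40. ]
blk [444.8 -53.1  40. ]
```

Request:
carry_out(moves=[{"offset": [0,0,-1],"dr": [0,0,0.072],"grip": 1},{"offset": [0,0,-1],"dr": [0,0,0.072],"grip": 1},{"offset": [0,0,0],"dr": [0,0,0.072],"grip": 1},{"offset": [0,0,0],"dr": [0,0,0.072],"grip": 1},{"offset": [0,0,0],"dr": [0,0,0.072],"grip": 1},{"offset": [0,0,0],"dr": [0,0,0.072],"grip": 1},{"offset": [0,0,0],"dr": [0,0,0.072],"grip": 1},{"offset": [0,0,0],"dr": [0,0,0.072],"grip": 1},{"offset": [0,0,0],"dr": [0,0,0],"grip": 1}])

```text
t: 1.0
eef_pos: [243.1, 575.6, 310.9]
eef_rot: [0.0, 0.701, 0.713, -0.0]
force: [-0.2, 0.0, 0.7]
width: 85.4
finger_force: 0.0
```

Request:
carry_out(moves=[{"offset": [-0.99,0.56,0],"dr": [0,0,0],"grip": 1},{"offset": [-0.99,0.56,0],"dr": [0,0,0],"grip": 1},{"offset": [-0.99,0.56,0],"dr": [0,0,0],"grip": 1},{"offset": [-0.99,0.56,0],"dr": [0,0,0],"grip": 1},{"offset": [-0.99,0.56,0],"dr": [0,0,0],"grip": 1},{"offset": [-0.99,0.56,0],"dr": [0,0,0],"grip": 1},{"offset": [-0.99,0.56,0],"dr": [0,0,0],"grip": 1},{"offset": [-0.99,0.56,0],"dr": [0,0,0],"grip": 1},{"offset": [-0.99,0.56,0],"dr": [0,0,0],"grip": 1},{"offset": [-0.99,0.56,0],"dr": [0,0,0],"grip": 1},{"offset": [-0.99,0.56,0],"dr": [0,0,0],"grip": 1},{"offset": [0,0,0.5],"dr": [0,0,0],"grip": 1},{"offset": [0,0,0.5],"dr": [0,0,0],"grip": 1},{"offset": [0,0,0],"dr": [0,0,0],"grip": 1}])

```text
t: 2.4
eef_pos: [496.7, 144.3, 268.9]
eef_rot: [-0.001, 0.699, 0.715, -0.002]
force: [0.2, 0.2, 0.7]
width: 85.3
finger_force: 0.0
```

```bash
python3 - <<'E'
from h import *
np.set_printoptions(precision=1,suppress=True)
s=get_state();c=camera_info("wrist");im=capture("wrist");cv2.imwrite("pics/w1.png",im)
print(s["qpos"],s["eef_pos"]);np.save("w1.npy",c["world_to_cam"])
print(c["fx"],c["cx"],c["cy"])
for X in [(489.5,139,42),(483,145.6,30),(476,188,40),(460,-85.5,45)]: print(X,proj(c,X))
E
```

```text
[-0.8  0.1  0.5  1.7 -0.   1.4 -0.3] [496.7 144.3 268.9]
275.54052337319905 256.4525068120328 189.58227234513961
(489.5, 139, 42) [251.6 164.6]
(483, 145.6, 30) [247.2 158. ]
(476, 188, 40) [242.  127.7]
(460, -85.5, 45) [230.6 301.7]
```

View pics/w1.png

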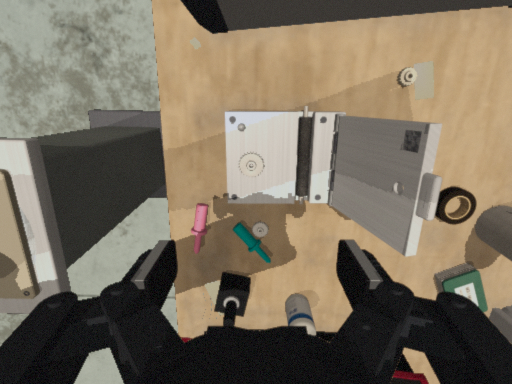

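The wrist view agrees with the estimates: gear at (251,165), plunger at (241,127), pin collar near (231,301), leaf tab at (428,197). Descending onto the gear.

Request:
carry_out(moves=[{"offset": [-0.13,-0.18,1],"dr": [0,0,0],"grip": 1},{"offset": [0,0,1],"dr": [0,0,0],"grip": 1},{"offset": [0,0,1],"dr": [0,0,0],"grip": 1},{"offset": [0,0,1],"dr": [0,0,0],"grip": 1},{"offset": [0,0,1],"dr": [0,0,0],"grip": 1},{"offset": [0,0,0.4],"dr": [0,0,0],"grip": 1},{"offset": [0,0,0.3],"dr": [0,0,0],"grip": 1},{"offset": [0,0,0.3],"dr": [0,0,0],"grip": 1},{"offset": [0,0,0],"dr": [0,0,0],"grip": 1}])

```text
t: 3.35
eef_pos: [490.7, 139.8, 30.9]
eef_rot: [-0.0, 0.7, 0.714, -0.0]
force: [0.7, 0.5, 0.5]
width: 85.3
finger_force: 0.0
```

Request:
carry_out(moves=[{"offset": [0,-0.02,0],"dr": [0,0,0],"grip": 0.5},{"offset": [0,0,0],"dr": [0,0,0],"grip": 0.3},{"offset": [0,0,0],"dr": [0,0,0],"grip": 0.2},{"offset": [0,0,0],"dr": [0,0,0],"grip": 0.2},{"offset": [0,0,0],"dr": [0,0,0],"grip": 0.2},{"offset": [0,0,0],"dr": [0,0,0],"grip": 0.2},{"offset": [0,0,0],"dr": [0,0,0],"grip": 0.2}], squeeze=30)

```text
t: 4.05
eef_pos: [490.3, 139.8, 32.1]
eef_rot: [-0.0, 0.7, 0.714, 0.001]
force: [-2.9, 0.0, 6.4]
width: 33.3
finger_force: 29.2
```

Request:
carry_out(moves=[{"offset": [0,0,-0.2],"dr": [0,0,0],"grip": 0.2},{"offset": [0,0,-0.8],"dr": [0,0,0],"grip": 0.2},{"offset": [0,0,-0.8],"dr": [0,0,0],"grip": 0.2},{"offset": [-0.785,-0.39,0],"dr": [0,0,0],"grip": 0.2},{"offset": [-0.785,-0.39,0],"dr": [0,0,0],"grip": 0.2},{"offset": [-0.785,-0.39,0],"dr": [0,0,0],"grip": 0.2},{"offset": [0,0,0.8],"dr": [0,0,0],"grip": 0.2},{"offset": [0,0,0.8],"dr": [0,0,0],"grip": 0.2},{"offset": [0,0,0.4],"dr": [0,0,0],"grip": 0.2},{"offset": [0,0,0],"dr": [0,0,0],"grip": 0.2}])

```text
t: 5.05
eef_pos: [443.6, 44.0, 22.0]
eef_rot: [-0.001, 0.7, 0.714, -0.002]
force: [0.2, 0.9, 0.0]
width: 33.5
finger_force: 30.0
```

Request:
carry_out(moves=[{"offset": [0,0,0.3],"dr": [0,0,0],"grip": 0.2},{"offset": [0,0,0.1],"dr": [0,0,0],"grip": 0.2},{"offset": [0,0,0.05],"dr": [0,0,0],"grip": 0.2},{"offset": [0,0,0],"dr": [0,0,0],"grip": 0.2}])

```text
t: 5.45
eef_pos: [447.0, 45.8, 6.7]
eef_rot: [0.001, 0.7, 0.714, 0.002]
force: [-0.2, 0.2, -0.2]
width: 33.4
finger_force: 30.7
```

Request:
carry_out(moves=[{"offset": [0,0,0.05],"dr": [0,0,0],"grip": 0.2},{"offset": [0,0,0.025],"dr": [0,0,0],"grip": 0.2},{"offset": [0,0,0],"dr": [0,0,0],"grip": 0.2}])

```text
t: 5.75
eef_pos: [445.0, 44.3, 2.2]
eef_rot: [0.0, 0.7, 0.714, 0.0]
force: [-0.5, 1.0, 1.4]
width: 33.7
finger_force: 30.2
```

Request:
carry_out(moves=[{"offset": [0,0,0.025],"dr": [0,0,0],"grip": 0.2},{"offset": [0,0,0.025],"dr": [0,0,0],"grip": 0.2},{"offset": [0,0,0],"dr": [0,0,0],"grip": 0.2}])

```text
t: 6.05
eef_pos: [445.1, 44.4, 1.7]
eef_rot: [-0.001, 0.701, 0.714, 0.0]
force: [-10.7, -1.9, 32.9]
width: 33.1
finger_force: 34.1
```

Request:
carry_out(moves=[{"offset": [0,0,-0.025],"dr": [0,0,0],"grip": 0.2},{"offset": [0,0,0],"dr": [0,0,0],"grip": 0.65},{"offset": [0,0,0],"dr": [0,0,0],"grip": 0.65},{"offset": [0,0,0],"dr": [0,0,0],"grip": 0.65},{"offset": [0,0,-0.5],"dr": [0,0,0],"grip": 0.65},{"offset": [0,0,-1],"dr": [0,0,0],"grip": 0.65},{"offset": [0,0,-1],"dr": [0,0,0],"grip": 0.65},{"offset": [0,0,-1],"dr": [0,0,0],"grip": 0.65},{"offset": [0,0,-1],"dr": [0,0,0],"grip": 0.65},{"offset": [0,0,0],"dr": [0,0,0],"grip": 0.65}])

```text
t: 7.05
eef_pos: [447.4, 44.9, 185.9]
eef_rot: [0.001, 0.7, 0.714, 0.004]
force: [-0.1, 0.0, -0.7]
width: 55.3
finger_force: 0.0
```

```bash
python3 - <<'E'
from h import *
np.set_printoptions(precision=1,suppress=True)
s=get_state();c=camera_info("wrist");im=capture("wrist");cv2.imwrite("pics/w2.png",im)
print(s["eef_pos"],s["force"]);np.save("w2.npy",c["world_to_cam"])
for X in [(445,44,12),(483,145.6,30),(476,188,40),(460,-85.5,45),(457,-84,87)]: print(X,proj(c,X))
x0,y0,x1,y1=150,90,350,240
cv2.imwrite("pics/w2c.png",cv2.resize(im[y0:y1,x0:x1],None,fx=4,fy=4,interpolation=cv2.INTER_CUBIC))
E
```

```text
[447.4  44.9 185.9] [-0.1  0.  -0.7]
(445, 44, 12) [253.2 171.6]
(483, 145.6, 30) [292.4  78.5]
(476, 188, 40) [289.   28.4]
(460, -85.5, 45) [263.8 282.7]
(457, -84, 87) [262.3 306. ]
```

View pics/w2c.png

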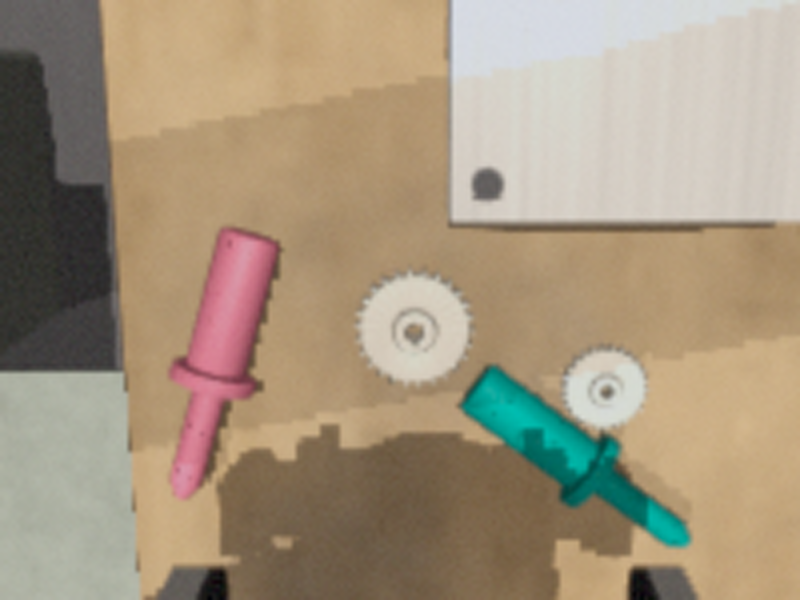

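The gear lies flat on the bench at crop (413,330), full (253,172), as planned. Next, estimate the hinge angle and refine the hole and collar positions.

```bash
python3 - <<'E'
from h import *
np.set_printoptions(precision=1,suppress=True)
c=camera_info("wrist");im=cv2.imread("pics/w2.png")
def blob(cx,cy,r,f):
    g=cv2.cvtColor(im[cy-r:cy+r+1,cx-r:cx+r+1],cv2.COLOR_BGR2GRAY);m=f(g).astype(np.uint8)
    n,l,st,ce=cv2.connectedComponentsWithStats(m)
    return [(np.round(ce[i]+[cx-r,cy-r],1),st[i,4],st[i,:4]) for i in range(1,n) if st[i,4]>8]
b=blob(292,78,14,lambda g:g<130);print("hole",b)
for q,a,_ in b: print(onz(c,q,30))
b=blob(264,288,22,lambda g:g>90);print("collar",b)
e=np.array([.022]);th=.02;Rz=np.array([[np.cos(th),-np.sin(th)],[np.sin(th),np.cos(th)]])
J=np.array([535,146.6])
T=camera_info("top");S=camera_info("scene")
c1=dict(c);c1["world_to_cam"]=np.load("w1.npy")
for a in (1.75,1.8,1.85,1.9,1.95):
    p=J+Rz@[72-160*np.cos(a),0];X=np.r_[p,39.5+160*np.sin(a)];print(a,X,"top",proj(T,X),"scene",proj(S,X),"w1",proj(c1,X))
E
```

```text
hole [(array([290.1,  79.9]), np.int32(94), array([ 6, 11, 12, 12], dtype=int32))]
[478.7 143.8  30. ]
collar [(array([242.4, 269.4]), np.int32(16), array([ 0,  0,  3, 10], dtype=int32)), (array([258.9, 280.6]), np.int32(60), array([12, 10, 15, 14], dtype=int32)), (array([281.4, 300.4]), np.int32(224), array([31, 13, 14, 32], dtype=int32)), (array([249.1, 303.7]), np.int32(212), array([ 0, 30, 16, 15], dtype=int32))]
1.75 [635.5 148.6 196.9] top [209.4 181.1] scene [284.7 132.1] w1 [425.1 198.3]
1.8 [643.3 148.8 195.3] top [209.3 177.4] scene [288.3 134.3] w1 [433.4 197.6]
1.85 [651.1 148.9 193.3] top [209.3 173.8] scene [291.9 136.7] w1 [441.2 196.9]
1.9 [658.7 149.1 190.9] top [209.2 170.4] scene [295.4 139.3] w1 [448.5 196. ]
1.95 [666.2 149.2 188.1] top [209.2 167.1] scene [298.8 141.9] w1 [455.1 195. ]
```

Request:
carry_out(moves=[{"offset": [0,0,-1],"dr": [0,0,0],"grip": 0},{"offset": [0,0,-1],"dr": [0,0,0],"grip": 0},{"offset": [0,0,-1],"dr": [0,0,0],"grip": 0},{"offset": [0.35,0.9,0],"dr": [0,0,0],"grip": 0},{"offset": [0.35,0.9,0],"dr": [0,0,0],"grip": 0},{"offset": [0.35,0.9,0],"dr": [0,0,0],"grip": 0},{"offset": [0.35,0.9,0],"dr": [0,0,0],"grip": 0},{"offset": [0.35,0.9,0],"dr": [0,0,0],"grip": 0},{"offset": [0.35,0.9,0],"dr": [0,0,0],"grip": 0},{"offset": [0.35,0.9,0],"dr": [0,0,0],"grip": 0},{"offset": [0,0,0],"dr": [0,0,0],"grip": 0}])

```text
t: 8.2
eef_pos: [696.9, 149.7, 294.5]
eef_rot: [-0.001, 0.699, 0.715, -0.004]
force: [-0.3, 0.1, -1.2]
width: 0.1
finger_force: 0.0
```

Request:
carry_out(moves=[{"offset": [0,0,0.9],"dr": [0,0,0],"grip": 0},{"offset": [0,0,0.9],"dr": [0,0,0],"grip": 0},{"offset": [0,0,0.9],"dr": [0,0,0],"grip": 0},{"offset": [0,0,0.5],"dr": [0,0,0],"grip": 0},{"offset": [0,-0.3,0],"dr": [0,0,0],"grip": 0},{"offset": [0,-0.3,0],"dr": [0,0,0],"grip": 0},{"offset": [0,-0.3,0],"dr": [0,0,0],"grip": 0},{"offset": [0,-0.3,0],"dr": [0,0,0],"grip": 0},{"offset": [0,-0.3,0],"dr": [0,0,0],"grip": 0},{"offset": [0,-0.3,0],"dr": [0,0,0],"grip": 0}])

```text
t: 9.2
eef_pos: [622.0, 145.3, 172.2]
eef_rot: [-0.0, 0.701, 0.714, -0.001]
force: [1.1, -1.3, 1.3]
width: -0.0
finger_force: 0.6
```

Request:
carry_out(moves=[{"offset": [0,-0.3,0],"dr": [0,0,0],"grip": 0},{"offset": [0,-0.3,0],"dr": [0,0,0],"grip": 0},{"offset": [0,-0.3,0],"dr": [0,0,0],"grip": 0},{"offset": [0,-0.3,0],"dr": [0,0,0],"grip": 0},{"offset": [0,-0.3,0],"dr": [0,0,0],"grip": 0},{"offset": [0,-0.3,0],"dr": [0,0,0],"grip": 0},{"offset": [0,-0.3,0],"dr": [0,0,0],"grip": 0},{"offset": [0,-0.3,0],"dr": [0,0,0],"grip": 0},{"offset": [0,-0.3,0],"dr": [0,0,0],"grip": 0},{"offset": [0,-0.3,0],"dr": [0,0,0],"grip": 0},{"offset": [0,0,0],"dr": [0,0,0],"grip": 0},{"offset": [0,0,0],"dr": [0,0,0],"grip": 0}])

```text
t: 10.4
eef_pos: [503.1, 143.8, 173.5]
eef_rot: [-0.0, 0.7, 0.714, 0.0]
force: [0.7, 0.3, 0.1]
width: -0.1
finger_force: 0.0
```

```bash
python3 - <<'E'
from h import *
s=get_state();print(s["eef_pos"],s["force"])
im=capture("scene");cv2.imwrite("pics/s3.png",im)
cv2.imwrite("pics/s3c.png",cv2.resize(im[70:270,110:330],None,fx=3,fy=3,interpolation=cv2.INTER_CUBIC))
E
```

```text
[503.0614664  143.77496346 173.4904436 ] [0.71006605 0.31253447 0.06507847]
```

View pics/s3c.png

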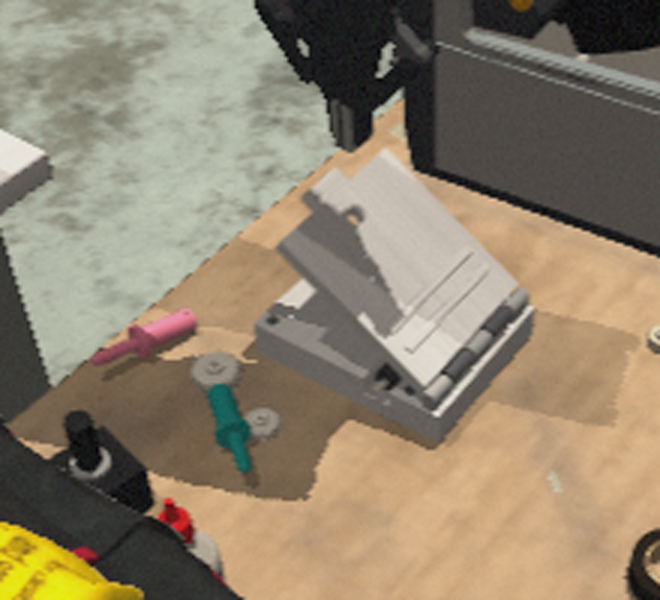

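The leaf is past the balance point and falling. The pink and turquoise decoys already lay on their sides in the earlier wrist view, before I touched anything. Moving to the pin.

Request:
carry_out(moves=[{"offset": [0,0,-0.5],"dr": [0,0,0],"grip": 0.7},{"offset": [-0.95,-0.2,0],"dr": [0,0,0],"grip": 0.7},{"offset": [-0.95,-0.2,0],"dr": [0,0,0],"grip": 0.7},{"offset": [-0.95,-0.2,0],"dr": [0,0,0],"grip": 0.7},{"offset": [-0.95,-0.2,0],"dr": [0,0,0],"grip": 0.7},{"offset": [-0.95,-0.2,0],"dr": [0,0,0],"grip": 0.7},{"offset": [-0.95,-0.2,0],"dr": [0,0,0],"grip": 0.7},{"offset": [0,0,0],"dr": [0,0,0],"grip": 0.7},{"offset": [0,0,0],"dr": [0,0,0],"grip": 0.7}])

```text
t: 11.35
eef_pos: [459.7, -85.9, 193.5]
eef_rot: [0.0, 0.701, 0.713, 0.0]
force: [0.0, 0.9, -0.8]
width: 60.0
finger_force: 0.0
```

```bash
python3 - <<'E'
from h import *
np.set_printoptions(precision=1,suppress=True)
s=get_state();c=camera_info("wrist");w=capture("wrist");t=capture("top");sc=capture("scene")
for n,i in(("w4",w),("t4",t),("s4",sc)):cv2.imwrite(f"pics/{n}.png",i)
print(s["eef_pos"],s["eef_rot"]);np.save("w4.npy",c["world_to_cam"])
for X in [(459.5,-85,45),(459.5,-85,87)]: print(X,proj(c,X))
o=np.zeros((600,800,3),np.uint8)
k=lambda im,x0,y0,x1,y1,f:cv2.resize(im[y0:y1,x0:x1],None,fx=f,fy=f,interpolation=cv2.INTER_CUBIC)
o[:300,:400]=k(w,206,120,306,195,4)   # wrist, near pin
o[300:600,:400]=k(t,180,205,260,265,5) # top leaf
o[:400,400:]=k(sc,190,135,290,235,4)
cv2.imwrite("pics/m4.png",o)
E
```

```text
[459.7 -85.9 193.5] [0.  0.7 0.7 0. ]
(459.5, -85, 45) [256.  175.1]
(459.5, -85, 87) [255.9 186.3]
```

View pics/m4.png

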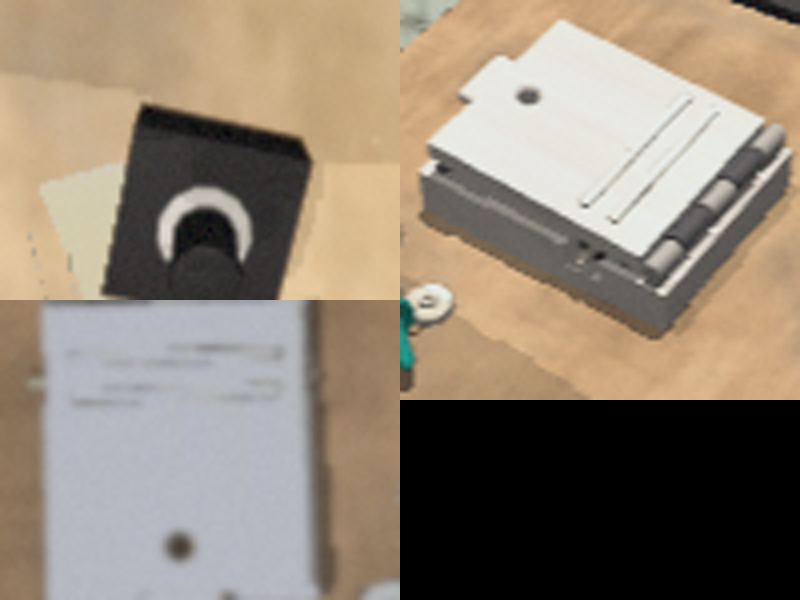

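The leaf rests on the plunger, with its hole at scene (221.5,158.5) and top (215.3,253.7). The wrist view shows the pin collar at (256.7,177.5).

```bash
python3 - <<'E'
from h import *
np.set_printoptions(precision=1,suppress=True)
c=camera_info("wrist");T=camera_info("top");S=camera_info("scene")
print("pin wrist",onz(c,(256.7,177.5),45),"pin top",onz(T,(312.7,261.1),45),"S",onz(S,(139.5,223),45))
print("hole",tri((T,(215.3,253.7)),(S,(221.5,158.5))),onz(T,(215.3,253.7),51.5),onz(S,(221.5,158.5),51.5))
t=cv2.imread("pics/t4.png");g=255-cv2.cvtColor(t,cv2.COLOR_BGR2GRAY)[248:260,209:222].astype(float);g=np.clip(g-np.median(g)-25,0,None)
ys,xs=np.mgrid[248:260,209:222];h=((g*xs).sum()/g.sum(),(g*ys).sum()/g.sum());print("hole top centroid",h,onz(T,h,51.5))
print(c["world_to_cam"].__class__, get_state()["eef_pos"])
E
```

```text
pin wrist [460.4 -85.9  45. ] pin top [460.8 -85.5  45. ] S [459.3 -85.5  45. ]
hole (array([482.2, 145. ,  52. ]), np.float64(0.39053829431533504)) [482.5 145.3  51.5] [481.5 145.2  51.5]
hole top centroid (np.float64(215.43766578249335), np.float64(253.88793103448276)) [482.  145.   51.5]
<class 'numpy.ndarray'> [459.9 -84.2 193.2]
```

Request:
carry_out(moves=[{"offset": [0,0,1],"dr": [0,0,0],"grip": 0.7},{"offset": [0,0,1],"dr": [0,0,0],"grip": 0.7},{"offset": [0,0,1],"dr": [0,0,0],"grip": 0.7},{"offset": [0,0,0.4],"dr": [0,0,0],"grip": 0.7},{"offset": [0,0,0],"dr": [0,0,0],"grip": 0.7}])

```text
t: 12.0
eef_pos: [457.9, -84.4, 55.1]
eef_rot: [-0.001, 0.7, 0.714, -0.002]
force: [-0.0, -0.5, 1.0]
width: 59.6
finger_force: 0.0
```

Request:
carry_out(moves=[{"offset": [0,0.02,0.1],"dr": [0,0,0],"grip": 0.4},{"offset": [0,0,0],"dr": [0,0,0],"grip": 0},{"offset": [0,0,0],"dr": [0,0,0],"grip": 0},{"offset": [0,0,0],"dr": [0,0,0],"grip": 0},{"offset": [0,0,0],"dr": [0,0,0],"grip": 0},{"offset": [0,0,0],"dr": [0,0,0],"grip": 0}], squeeze=70)

```text
t: 12.6
eef_pos: [461.2, -85.0, 54.4]
eef_rot: [0.0, 0.7, 0.714, 0.001]
force: [-2.1, 1.2, 7.4]
width: 16.1
finger_force: 68.2
```

Request:
carry_out(moves=[{"offset": [0,0,-0.3],"dr": [0,0,0],"grip": 0},{"offset": [0,0,-0.5],"dr": [0,0,0],"grip": 0},{"offset": [0,0,-0.5],"dr": [0,0,0],"grip": 0},{"offset": [0,0,-0.5],"dr": [0,0,0],"grip": 0},{"offset": [0,0,-0.5],"dr": [0,0,0],"grip": 0},{"offset": [0,0,0],"dr": [0,0,0],"grip": 0}])

```text
t: 13.2
eef_pos: [461.8, -85.6, 148.3]
eef_rot: [0.001, 0.701, 0.714, 0.002]
force: [0.7, -0.5, -0.8]
width: 16.3
finger_force: 68.3
```

Request:
carry_out(moves=[{"offset": [0.5,0.05,0],"dr": [0,0,0],"grip": 0},{"offset": [0.9,0.1,0],"dr": [0,0,0],"grip": 0},{"offset": [0.95,0.11,0],"dr": [0,0,0],"grip": 0},{"offset": [0.95,0.11,0],"dr": [0,0,0],"grip": 0},{"offset": [0.95,0.11,0],"dr": [0,0,0],"grip": 0},{"offset": [0.9,0.1,0],"dr": [0,0,0],"grip": 0},{"offset": [0.61,0.075,0],"dr": [0,0,0],"grip": 0},{"offset": [0,0,0.3],"dr": [0,0,0],"grip": 0},{"offset": [0,0,0],"dr": [0,0,0],"grip": 0},{"offset": [0,0,0],"dr": [0,0,0],"grip": 0}])

```text
t: 14.2
eef_pos: [481.8, 144.1, 133.0]
eef_rot: [-0.0, 0.701, 0.713, -0.001]
force: [0.1, -1.3, -1.1]
width: 16.1
finger_force: 68.3
```

```bash
python3 - <<'E'
from h import *
np.set_printoptions(precision=1,suppress=True)
s=get_state();w=capture("wrist");c=camera_info("wrist");t=capture("top");sc=capture("scene");T=camera_info("top");S=camera_info("scene")
P=[s["eef_pos"],get_state()["eef_pos"]];print(P)
for n,i in(("w5",w),("t5",t),("s5",sc)):cv2.imwrite(f"pics/{n}.png",i)
H=(482.1,145.1,51.7);print([proj(k,H) for k in(c,T,S)])
z=P[0][2]-51+66-62+0 # tip
print("tip",z,[proj(k,(482.1,145.1,z)) for k in(c,T,S)])
o=np.zeros((600,800,3),np.uint8)
k=lambda im,x0,y0,x1,y1,f:cv2.resize(im[y0:y1,x0:x1],None,fx=f,fy=f,interpolation=cv2.INTER_CUBIC)
o[:400,:400]=k(w,206,110,306,210,4)
o[:400,400:]=k(sc,180,100,260,180,5)
cv2.imwrite("pics/m5.png",o[:400])
E
```

```text
[array([481.8, 144.1, 133. ]), array([482.3, 144.6, 133.7])]
[array([256.2, 194.6]), array([215.4, 253.9]), array([221.7, 158.6])]
tip 85.98078006082656 [array([256.2, 209.4]), array([214.6, 254.3]), array([220.8, 146.9])]
```

View pics/m5.png

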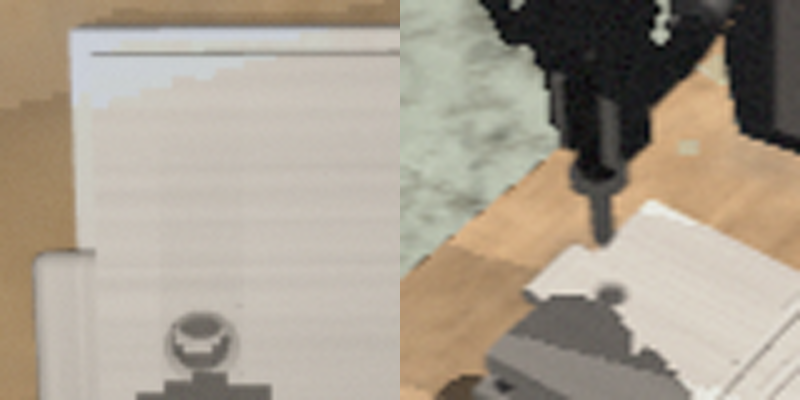

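The hole shows at wrist (256,195) against a predicted (256.2,194.6), and the pin tip hangs over it in the scene view at (220,148). The pin is aligned, so I'm descending in small steps.

Request:
carry_out(moves=[{"offset": [0,0,0.3],"dr": [0,0,0],"grip": 0},{"offset": [0,0,0.3],"dr": [0,0,0],"grip": 0},{"offset": [0,0,0.1],"dr": [0,0,0],"grip": 0},{"offset": [0,0,0.1],"dr": [0,0,0],"grip": 0},{"offset": [0,0,0],"dr": [0,0,0],"grip": 0}])

```text
t: 14.85
eef_pos: [481.8, 145.4, 100.6]
eef_rot: [-0.0, 0.7, 0.714, -0.001]
force: [0.4, -0.4, 0.5]
width: 16.2
finger_force: 68.3
```

Request:
carry_out(moves=[{"offset": [0,0,0.08],"dr": [0,0,0],"grip": 0},{"offset": [0,0,0.08],"dr": [0,0,0],"grip": 0},{"offset": [0,0,0.08],"dr": [0,0,0],"grip": 0},{"offset": [0,0,0],"dr": [0,0,0],"grip": 0}])

```text
t: 15.25
eef_pos: [481.8, 145.8, 91.3]
eef_rot: [-0.0, 0.7, 0.714, -0.0]
force: [-0.9, 1.2, -1.2]
width: 16.2
finger_force: 68.2
```

Request:
carry_out(moves=[{"offset": [0,0,0.08],"dr": [0,0,0],"grip": 0},{"offset": [0,0,0.08],"dr": [0,0,0],"grip": 0},{"offset": [0,0,0.08],"dr": [0,0,0],"grip": 0},{"offset": [0,0,0.08],"dr": [0,0,0],"grip": 0},{"offset": [0,0,0],"dr": [0,0,0],"grip": 0}])

```text
t: 15.75
eef_pos: [481.8, 145.8, 78.4]
eef_rot: [-0.0, 0.7, 0.714, -0.0]
force: [-1.2, 3.0, -2.5]
width: 16.3
finger_force: 68.2
```

Request:
carry_out(moves=[{"offset": [0.01,0,0.08],"dr": [0,0,0],"grip": 0},{"offset": [0,0,0.08],"dr": [0,0,0],"grip": 0},{"offset": [0,0,0.08],"dr": [0,0,0],"grip": 0},{"offset": [0,0,0],"dr": [0,0,0],"grip": 0}])

```text
t: 16.15
eef_pos: [481.9, 145.9, 68.8]
eef_rot: [-0.0, 0.7, 0.714, -0.0]
force: [-1.1, 3.3, -2.9]
width: 15.9
finger_force: 68.5
```

Request:
carry_out(moves=[{"offset": [0,0,0.06],"dr": [0,0,0],"grip": 0},{"offset": [0,0,0.05],"dr": [0,0,0],"grip": 0},{"offset": [0,0,0.05],"dr": [0,0,0],"grip": 0},{"offset": [0,0,0],"dr": [0,0,0],"grip": 0}])

```text
t: 16.55
eef_pos: [481.9, 146.1, 62.7]
eef_rot: [-0.0, 0.7, 0.714, -0.0]
force: [-3.2, 5.0, 2.1]
width: 16.1
finger_force: 68.7
```

Request:
carry_out(moves=[{"offset": [0.015,-0.01,0.04],"dr": [0,0,0],"grip": 0},{"offset": [0,0,0.04],"dr": [0,0,0],"grip": 0},{"offset": [0,0,0],"dr": [0,0,0],"grip": 0}])

```text
t: 16.85
eef_pos: [481.9, 146.3, 59.9]
eef_rot: [0.0, 0.7, 0.714, 0.0]
force: [-3.5, 0.5, 5.6]
width: 16.2
finger_force: 69.6
```

Request:
carry_out(moves=[{"offset": [0,-0.02,0.03],"dr": [0,0,0],"grip": 0},{"offset": [0,0,0.03],"dr": [0,0,0],"grip": 0},{"offset": [0,0,0],"dr": [0,0,0],"grip": 0}])

```text
t: 17.15
eef_pos: [482.0, 146.4, 59.5]
eef_rot: [-0.0, 0.701, 0.714, 0.001]
force: [-11.5, -2.8, 32.3]
width: 16.3
finger_force: 72.3
```

```bash
python3 - <<'E'
from h import *
np.set_printoptions(precision=1,suppress=True)
sc=capture("scene");s=get_state();print(s["eef_pos"],s["force"])
cv2.imwrite("pics/s6.png",sc)
k=lambda im:cv2.resize(im[125:225,190:290],None,fx=4,fy=4,interpolation=cv2.INTER_CUBIC)
cv2.imwrite("pics/m6.png",np.hstack([k(cv2.imread("pics/s4.png")),k(sc)]))
E
```

```text
[481.9 146.4  59.5] [-12.7  -2.   32.3]
```

View pics/m6.png

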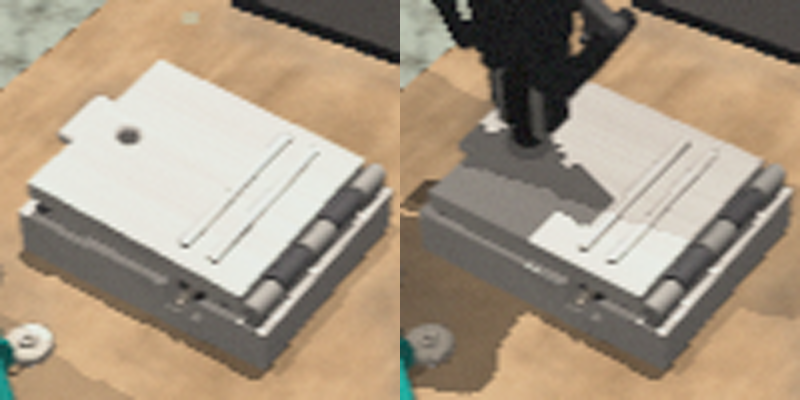

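The right half of the picture shows the leaf shut: its free corner dropped from about row 187 to 200, the gap is closed, and the collar presses on the plate. The force is steady at 32 N.

```bash
python3 -c "
from cell import *
print(sign_off())"
```

```text
the job is handed in; nothing more can be done
None
```

The job is handed in at about 17 s: the gear lies flat on the bench, the jig is shut over the roller, and the arm still holds the pin and presses it down through both halves at about 32 N.

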